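# Rehouse the laundry bottles in reverse order

## Robot

A 6-joint arm with a two-finger parallel gripper is mounted at the origin on the work surface. World frame = base frame: x ahead of the robot, y to its left, z up, the work surface at z = 0. Lengths are in mm, angles in rad, forces in N, time in s.
With the tool pointing down it reaches from about 325 to 875 mm from the base axis. Payload 4.4 kg.
Tool frame: the origin (TCP) lies on the centre line of the jaws, within the pads' length; the fingertips stand ahead of it and the grasp point (between the pads) lies 6 mm ahead of it (ctrl.tcp_to_tips is the z of the fingertips in the tool frame, in mm); z points along the fingers, y is the line along which they close (so a half turn about z gives the same grasp; the last joint's range is limited). The gripper opens to 85 mm and grips with 20 to 120 N. Pads are 22 mm wide; open, the fingers measure 114 mm over their backs; the gripper's body (76 mm by 85 mm) begins 54 mm behind the grasp point. The pads swing forward as they close: fully open they stand 13 mm farther back than shut.
Start: joints at [-1.413, 0.207, 1.542, -0, 1.393, -0.15], TCP at [174.739, -547.808, 256.282] pointing down, gripper open.
Joint ranges: [-2.73, 2.73], [-0.86, 2.22], [0.23, 2.46], [-1.11, 4.25], [0.08, 2.63], [-2.82, 2.82]. Speed limits (rad/s): [2.79, 2.79, 3.14, 3.14, 3.14, 3.14].

## Interface

Orientations are given as a 3x3 rotation matrix whose columns are the frame's x, y, z axes.
In Python, from plant import ctrl, sensors, optics gives the robot as it stands. Calls block until the motion is done:
- ctrl.move_ptp(position, orientation): joint-space move of the TCP to a pose.
- ctrl.move_l(position, rot=None, vel=150, threshold=None): straight line of the TCP; rot=None keeps the orientation; vel is the mean speed in mm/s. With threshold (N) it stops when the force on the tool has changed by that much, and returns True; else False.
- ctrl.set_joints(angles): joint-space move.
- ctrl.gripper_to(opening, force=None): finger opening in mm; force is the grip in N (None keeps the last); returns when the fingers have stopped.
- ctrl.hold(seconds).
- ctrl.solve_ik(position, orientation): joint angles nearest the present ones, or None.
- sensors.read_state(): the state.
- optics.grab_frame(name): name is "scene" or "top" or "wrist"; returns (picture, depth): 384x512x3 uint8, red, green, blue; 384x512 float32, mm along the optical axis (not along the pixel's ray), 0 where there is no reading.
- optics.camera_params(name): a dict with "mtx" (3x3 intrinsics, pixels), "R" (3x3) and "t" (3): a world point X has camera coordinates R X + t; the wrist camera has in their place "T_tool_cam" (4x4, takes a point from camera to tool coordinates, whose origin is the TCP and whose axes are the flange's). Camera axes: x right, y down, z forward; pixel columns grow to the right and rows downward; lengths in mm; the calibration is good to about 2 mm. A picture is of the moment at which its call begins: read the wrist's pose just before it. camera_params takes no time and is no camera call.
A pose or a line that the arm cannot do raises ctrl.MotionError and nothing moves.
- ctrl.finish_job(): hands the job in; it is judged then, once.
The state is a dict: "t": time; "q": joint angles; "qvel": joint speeds; "tau": joint torques, N m; "eef_pos": TCP position; "eef_rot": TCP orientation; "force": force on the tool from outside, world axes, zero at the start; "wrist_torque": the same for the moment, N m; "grip_width": finger opening in mm; "grasp_force": force on a finger pad.
Only numpy, scipy, OpenCV 4.12 (cv2) and the standard library are available. Lean on these libraries where they do the work, as an engineer would, in place of code of your own. Each camera call takes 0.05 s, during which the arm holds its last target. There are 200 camera calls.

## Task

Move the four laundry bottles from the white caddy into the wooden rack, one in each pocket and in reverse order, so that the bottle from the caddy's left end finishes at the rack's right end and so on along the row. Each must finish standing upright on the floor of its pocket, and no bottle may be tipped over on the way; the drip pads stay in the caddy.

Things in the scene. Friction and masses are not known exactly. Their poses are not given: they have to be found in the camera images.
- caddy: White plastic caddy, fixed, where the bottles stand at the start: an open box 72 x 273 x 20 mm high, walls, dividers and floor 5 mm thick, three dividers making a row of four 62 x 62 mm pockets along its y. Origin: centre of its underside, on the worktop; x away from the robot, y along the row to the robot's left (turned up to 0.2 rad). Pocket centres at y = +100.5, +33.5, -33.5, -100.5 mm, x = 0.
- rack: Brown wooden rack, fixed, empty, nearer than the caddy or beyond it: open box 72 x 273 x 28 mm high, walls, dividers and floor 5 mm; row of four 62 x 62 mm pockets along y; dark end cheeks 45 mm high, 10 mm thick. Origin: centre of underside, on the worktop; x away from robot, y to its left (turned up to 0.2 rad). Pocket centres x = 0, y = 100.5, 33.5, -33.5, -100.5 mm; floor z = 5 mm.
- bottle_red: Loose white bottle with a red cap and a red band, upright in a caddy pocket at the start, about 150 g: round, 120 mm high, body 42 mm across up to z = 76 mm, shoulder to z = 86 mm, then the cap, a plain cylinder 34 mm across from z = 86 to 120 mm, a good place to grip. Origin: centre of its underside; z up along the bottle.
- bottle_yellow: Loose white bottle with a yellow cap and a yellow band, upright in a caddy pocket at the start, about 150 g: round, 120 mm high, body 42 mm across up to z = 76 mm, shoulder to z = 86 mm, then the cap, a plain cylinder 34 mm across from z = 86 to 120 mm, a good place to grip. Origin: centre of its underside; z up along the bottle.
- bottle_blue: Loose white bottle with a blue cap and a blue band, upright in a caddy pocket at the start, about 150 g: round, 120 mm high, body 42 mm across up to z = 76 mm, shoulder to z = 86 mm, then the cap, a plain cylinder 34 mm across from z = 86 to 120 mm, a good place to grip. Origin: centre of its underside; z up along the bottle.
- bottle_green: Loose white bottle with a green cap and a green band, upright in a caddy pocket at the start, about 150 g: round, 120 mm high, body 42 mm across up to z = 76 mm, shoulder to z = 86 mm, then the cap, a plain cylinder 34 mm across from z = 86 to 120 mm, a good place to grip. Origin: centre of its underside; z up along the bottle.
- pad_red: Round red drip pad, fixed in the caddy pocket under the red bottle, 58 mm across, 3 mm thick, so that a red ring shows round the bottle; it stays behind and marks where that bottle stood. Origin: centre of its underside, on the caddy's floor (5 mm above the worktop).
- pad_yellow: Round yellow drip pad, fixed in the caddy pocket under the yellow bottle, 58 mm across, 3 mm thick, so that a yellow ring shows round the bottle; it stays behind and marks where that bottle stood. Origin: centre of its underside, on the caddy's floor (5 mm above the worktop).
- pad_blue: Round blue drip pad, fixed in the caddy pocket under the blue bottle, 58 mm across, 3 mm thick, so that a blue ring shows round the bottle; it stays behind and marks where that bottle stood. Origin: centre of its underside, on the caddy's floor (5 mm above the worktop).
- pad_green: Round green drip pad, fixed in the caddy pocket under the green bottle, 58 mm across, 3 mm thick, so that a green ring shows round the bottle; it stays behind and marks where that bottle stood. Origin: centre of its underside, on the caddy's floor (5 mm above the worktop).

How it is judged:
By the outcome, as a careful person would: the job done as asked, in the order asked, and still so for the second after the job is handed in, with the robot touching nothing.
It also fails if it takes over 96 s, if anything falls off the work surface, if the arm or the gripper's body presses on something with over 40 N, if the wrist force passes 120 N, or if a joint passes its speed limit or range.

## Working session

There is one attempt and no reset: what is moved stays moved. The work goes in short steps, each a Python script; the robot and the scene stay as the last script left them, time stands still between calls to the robot, and variables do not carry over. Pictures are saved under pics/ and viewed, at most 14 in all, crops included, and the job is handed in when it is done.

```bash
ls; mkdir -p pics; python3 - <<'E'
from plant import ctrl,sensors,optics
import cv2,numpy as np
for n in("top","scene"):
    p,d=optics.grab_frame(n); np.savez(f'{n}.npz',p=p,d=d)
    cv2.imwrite(f'pics/{n}0.png',p[:,:,::-1]); 
    c=optics.camera_params(n); print(n,c)
print(ctrl.tcp_to_tips,sensors.read_state()['t'])
E
```

```text
pics
top {'mtx': array([[399.64292872,   0.        , 258.38771717],
       [  0.        , 399.64292872, 191.95934844],
       [  0.        ,   0.        ,   1.        ]]), 'R': array([[-0.00681327, -0.99857441,  0.05294077],
       [-0.98707013, -0.00176265, -0.1602793 ],
       [ 0.16014413, -0.05334828, -0.98565096]]), 't': array([-33.6813203 , 551.40120089, 603.19846032])}
scene {'mtx': array([[372.2176346 ,   0.        , 253.95673523],
       [  0.        , 372.2176346 , 193.11748268],
       [  0.        ,   0.        ,   1.        ]]), 'R': array([[ 0.30178103,  0.95330773,  0.01151477],
       [ 0.80556491, -0.24851444, -0.5378715 ],
       [-0.50989547,  0.17159531, -0.8429482 ]]), 't': array([-154.57846551, -441.87700984,  979.18413149])}
25.0 0.1
```

View pics/top0.png

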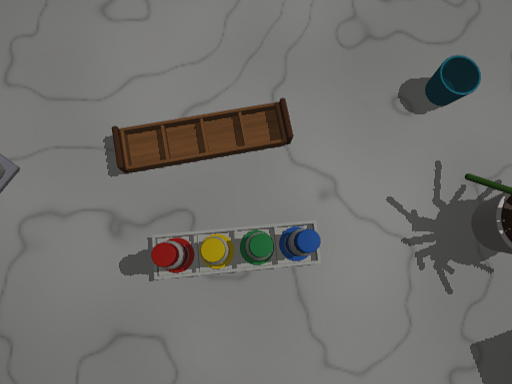

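View pics/scene0.png

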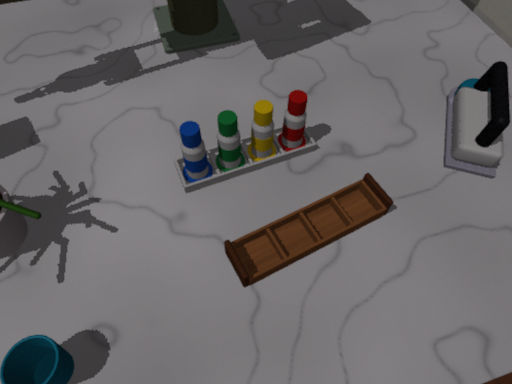

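Top view: up is +x and left is +y. The caddy is nearer, with its row from the left red (165,255), yellow (213,250), green (260,245), blue (307,241). The empty rack lies beyond it, from (120,148) to (285,122). I'll enlarge this to read the corners.

```bash
python3 - <<'E'
import cv2,numpy as np
p=np.load('top.npz')['p'][:,:,::-1]
cv2.imwrite('pics/c1.png',cv2.convertScaleAbs(cv2.resize(p[90:290,100:332],(0,0),fx=3,fy=3,interpolation=cv2.INTER_CUBIC),alpha=1.6))
E
```

```text
(no output)
```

View pics/c1.png

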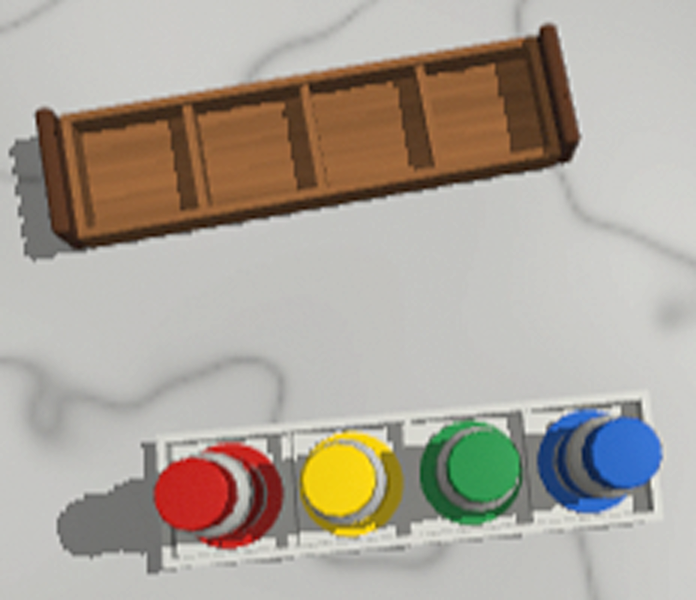

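```bash
cat > h.py <<'E'
import numpy as np,cv2
from plant import ctrl,sensors,optics
def px2w(n,uv,z):
    c=optics.camera_params(n);K,R,t=c['mtx'],np.array(c['R']),np.array(c['t'])
    uv=np.atleast_2d(np.asarray(uv,float)); r=np.linalg.solve(K,np.c_[uv,np.ones(len(uv))].T)
    o=-R.T@t; d=R.T@r; return (o[:,None]+d*((z-o[2])/d[2])).T
def cloud(n,d):
    c=optics.camera_params(n);K,R,t=c['mtx'],np.array(c['R']),np.array(c['t'])
    v,u=np.mgrid[:384,:512]; P=np.stack([(u-K[0,2])/K[0,0]*d,(v-K[1,2])/K[1,1]*d,d],-1)
    return (P-t)@R
E
python3 - <<'E'
from h import *
c=lambda l:np.array(l)/3.+[100-.33,90-.33]
a=px2w('top',c([(194,104),(202,208),(308,86),(321,187),(422,68),(434,168)]),28)
print(a.round(1)); print('rack ctr',a[2:4].mean(0),'spacing',np.linalg.norm(a[4:].mean(0)-a[:2].mean(0)))
v=a[:2].mean(0)-a[4:].mean(0);print('yaw',np.arctan2(-v[0],v[1]))
b=px2w('top',c([(150,440),(648,393),(657,519),(155,570)]),20);print('caddy',b.round(1),b.mean(0))
v=b[0]+b[3]-b[1]-b[2];print('yaw',np.arctan2(-v[0],v[1]),np.linalg.norm(v)/2)
caps=dict(red=(192,494),yellow=(341,481),green=(484,465),blue=(622,453))
for k,q in caps.items(): print(k,px2w('top',c([q]),120).round(1))
D=np.load('top.npz');P=cloud('top',D['d']);hsv=cv2.cvtColor(D['p'],cv2.COLOR_RGB2HSV)
box=np.zeros((384,512),bool);box[95:175,105:300]=1
m=box&(hsv[...,1]>80)&(P[...,2]>23)&(P[...,2]<33)
r=cv2.minAreaRect(P[m][:,:2].astype(np.float32));print('rack rim',m.sum(),r)
box[:]=0;box[215:285,140:325]=1
m=box&(P[...,2]>110)
for k,h in dict(red=0,yellow=28,green=65,blue=110).items():
    s=m&(np.abs(((hsv[...,0].astype(int)-h+90)%180)-90)<12)&(hsv[...,1]>120)
    v,u=np.nonzero(s); e=cv2.minEnclosingCircle(np.c_[u,v].astype(np.float32)); print(k,s.sum(),px2w('top',[e[0]],120).round(1),P[s][:,2].mean())
E
```

```text
[[669.8 122.6  28. ]
 [609.6 116.3  28. ]
 [681.2  58.8  28. ]
 [622.1  50.7  28. ]
 [692.7  -5.9  28. ]
 [633.6 -12.7  28. ]]
rack ctr [651.63944816  54.74935214  28.        ] spacing 130.88493516297498
yaw 0.1803828034840939
caddy [[ 481.7  142.    20. ]
 [ 506.7 -132.5   20. ]
 [ 437.2 -135.5   20. ]
 [ 412.3  136.8   20. ]] [459.47519361   2.68601569  20.        ]
yaw 0.09104109175549621 274.5088848446504
red [[451.7 100.5 120. ]]
yellow [[457.2  32.3 120. ]]
green [[464.2 -34.2 120. ]]
blue [[469.5 -99.5 120. ]]
rack rim 1678 ((653.2504272460938, 56.29448699951172), (72.28392028808594, 287.1375427246094), 10.750811576843262)
red 503 [[452.3  99.9 120. ]] 129.597885956112
yellow 471 [[454.5  33.5 120. ]] 131.40564726565614
green 448 [[462.4 -27.9 120. ]] 130.22701401640091
blue 468 [[465.5 -97.9 120. ]] 130.6041228451549
```

```bash
cat >> h.py <<'E'
def rot(a,f=1):
    c,s=np.cos(a)*f,np.sin(a)*f; return np.array([[-s,c,0],[c,s,0],[0,0,-1.]])
CY,RY=.091,.185
RC=np.array([652.3,55.5])
def slot(i): # rack pocket i from left 0..3
    y=100.5-67*i; return RC+y*np.array([-np.sin(RY),np.cos(RY)])
E
python3 - <<'E'
from h import *
c=lambda l:np.array(l)/3.+[100-.33,90-.33]
for k,q in dict(red=(192,494),yellow=(341,481),green=(484,465),blue=(622,453)).items(): print(k,px2w('top',c([q]),128).round(1))
for f in(1,-1):
    for xy,a in(([470,-97],CY),([450,100],CY),(slot(0),RY),(slot(3),RY)):
        for z in(122,262): q=ctrl.solve_ik([*xy,z],rot(a,f)); print(f,xy,z,None if q is None else np.round(q,2))
ctrl.move_ptp([*(RC-[60,0]),330],rot(RY,1)); s=sensors.read_state()
p,d=optics.grab_frame('wrist');cv2.imwrite('pics/w1.png',p[:,:,::-1]);np.savez('w1.npz',p=p,d=d,pos=s['eef_pos'],R=s['eef_rot'],T=optics.camera_params('wrist')['T_tool_cam'],K=optics.camera_params('wrist')['mtx'])
print(s['t'],s['eef_pos'],s['force'])
E
```

```text
red [[451.6  99.1 128. ]]
yellow [[457.1  31.9 128. ]]
green [[464.  -33.7 128. ]]
blue [[469.2 -98.  128. ]]
1 [470, -97] 122 [-0.38  0.17  1.89 -0.    1.08 -0.48]
1 [470, -97] 262 [-0.38 -0.    1.76 -0.    1.39 -0.48]
1 [450, 100] 122 [ 0.03  0.13  1.94 -0.    1.07 -0.06]
1 [450, 100] 262 [ 0.03 -0.05  1.8  -0.    1.39 -0.06]
1 [633.81337338 154.28509319] 122 [ 0.11  0.49  1.45 -0.    1.2  -0.08]
1 [633.81337338 154.28509319] 262 [ 0.11  0.36  1.33 -0.    1.45 -0.08]
1 [670.78662662 -43.28509319] 122 [-0.19  0.53  1.39 -0.    1.22 -0.38]
1 [670.78662662 -43.28509319] 262 [-0.19  0.41  1.27 -0.    1.46 -0.38]
-1 [470, -97] 122 [-0.38  0.17  1.89 -0.    1.08  2.67]
-1 [470, -97] 262 [-0.38 -0.    1.76 -0.    1.39  2.67]
-1 [450, 100] 122 None
-1 [450, 100] 262 None
-1 [633.81337338 154.28509319] 122 None
-1 [633.81337338 154.28509319] 262 None
-1 [670.78662662 -43.28509319] 122 [-0.19  0.53  1.39 -0.    1.22  2.76]
-1 [670.78662662 -43.28509319] 262 [-0.19  0.41  1.27 -0.    1.46  2.76]
2.7083 [592.32685802  54.54297471 329.8044438 ] [0.10956465 0.47609036 0.42778184]
```

View pics/w1.png

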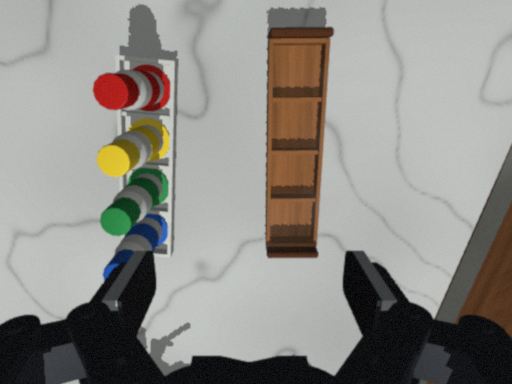

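The wrist view (image up = +y) shows the whole rack. The divider tops are near (298,98), (295,151) and (292,196), all in one straight line. I'll check these against the top-camera estimate.

```bash
python3 - <<'E'
from h import *
w=np.load('w1.npz');T=w['T'];Rw=w['R']@T[:3,:3];o=w['R']@T[:3,3]+w['pos']
def P(uv,z):
    d=Rw@np.linalg.solve(w['K'],[*uv,1]); return (o+d*(z-o[2])/d[2]).round(1)
for uv in((298,98),(295,151),(292,196)): print(P(uv,28))
for k,uv in dict(red=(115,91),yellow=(118,158),green=(120,217)).items(): print(k,P(uv,128))
print(P((120,59),20),P((174,59),20),P((170,252),20))
print(slot(1.5),slot(.5),slot(2.5))
E
```

```text
[640.7 121.7  28. ]
[652.1  56.   28. ]
[662.2  -5.4  28. ]
red [455.6  99.  128. ]
yellow [462.2  34.9 128. ]
green [468. -29. 128.]
[418.4 126.5  20. ] [483.  138.5  20. ] [ 506.9 -126.3   20. ]
[652.3  55.5] [639.97558225 121.35672879] [664.62441775 -10.35672879]
```

```bash
cat >> h.py <<'E'
def snap(n,f): 
    p,d=optics.grab_frame(n); cv2.imwrite(f'pics/{f}.png',p[:,:,::-1]); return p,d
def pick(xy):
    ctrl.gripper_to(70); ctrl.move_ptp([*xy,265],rot(CY))
    hit=ctrl.move_l([*xy,122],vel=120,threshold=8)
    ctrl.gripper_to(20,40); ctrl.hold(.2); s=sensors.read_state(); print('pick',hit,s['grip_width'],s['grasp_force'],s['eef_pos'][2])
    ctrl.move_l([*xy,270],vel=150); s=sensors.read_state(); print('lift',s['grip_width'],s['force'].round(1),s['t'])
def place(i):
    xy=slot(i); ctrl.move_ptp([*xy,270],rot(RY)); ctrl.move_l([*xy,135],vel=130)
    hit=ctrl.move_l([*xy,116],vel=25,threshold=4); s=sensors.read_state(); print('place',hit,s['eef_pos'].round(1),s['force'].round(1),s['t'])
def release(i):
    xy=slot(i); ctrl.gripper_to(70); ctrl.hold(.2); ctrl.move_l([*xy,265],vel=180)
E
python3 - <<'E'
from h import *
pick([453,99]); place(3); snap('scene','s1')
E
```

```text
pick False 33.15605906269133 39.43241357803345 122.6212064887075
lift 32.630148050192304 [ 0.1  0.2 -1.5] 6.8417
place True [670.6 -43.3 119.8] [-0.8  0.5  3.9] 9.65
```

View pics/s1.png

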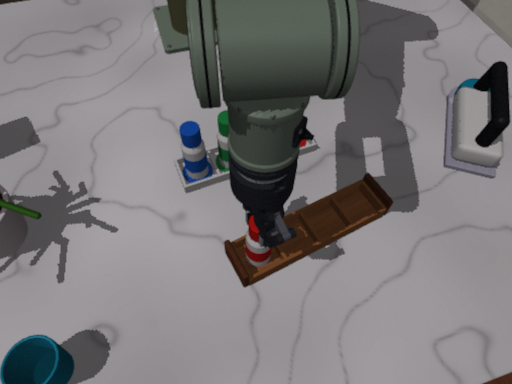

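Contact came at TCP z 119.8, where the floor is expected, and the picture shows the red bottle (258,240) upright in the right-end pocket. I'll release it and do yellow.

```bash
python3 - <<'E'
from h import *
release(3); pick([459,33]); place(2); release(2); ctrl.move_ptp([465,-32,265],rot(CY)); p,d=snap('top','t2'); snap('scene','s2')
a=cv2.imread('pics/t2.png');b=cv2.imread('pics/s2.png');cv2.imwrite('pics/m2.png',np.hstack([a[80:300,90:340],b[80:300,160:410]]).repeat(1,0))
E
```

```text
pick False 33.212127928448766 39.422884583473206 122.6421016599311
lift 32.57175353973882 [ 0.6 -0.2 -2.1] 15.525
place True [658.2  22.5 119.7] [ 0.2 -0.6  4.6] 18.1333
```

View pics/m2.png

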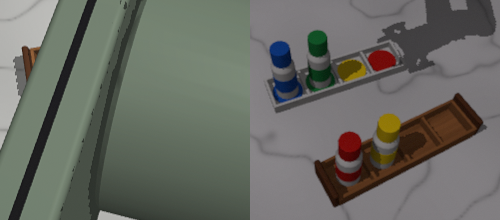

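The scene crop on the right shows red (348,160) and yellow (385,142) upright in the two right-hand rack pockets. Green and blue still stand in the caddy and the pads are in place.

```bash
python3 - <<'E'
from h import *
pick([465,-32]); place(1); release(1); pick([470,-98]); place(0); release(0)
ctrl.set_joints([-1.413,0.207,1.542,0,1.393,-0.15]); p,d=snap('top','t3'); snap('scene','s3')
a=cv2.imread('pics/t3.png');b=cv2.imread('pics/s3.png');cv2.imwrite('pics/m3.png',cv2.resize(np.hstack([a[80:300,90:340],b[80:300,160:410]]),(800,352)))
print(sensors.read_state()['t'])
E
```

```text
pick False 32.990685720929825 39.42647695541382 122.64093246645848
lift 32.93927844714678 [-0.4  1.  -1.9] 24.225
place True [645.9  88.4 119.7] [-0.4 -0.8  4.5] 26.8917
pick False 33.24938962052516 39.50460970401764 122.7132566626925
lift 32.72729593075376 [-0.8  0.4 -0.9] 32.825
place True [633.6 154.3 119.8] [-0.5 -0.4  4. ] 35.7667
40.4333
```

View pics/m3.png

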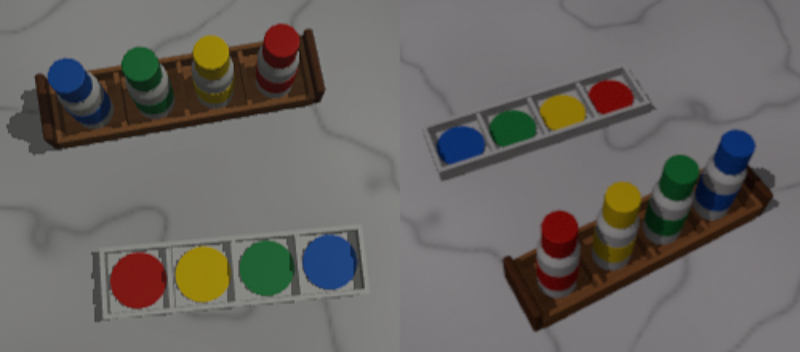

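Both views show blue, green, yellow and red upright in the rack from left to right. In the top crop their caps are at (70,78), (142,68), (211,54) and (281,42). The four pads are still in the caddy and the arm is clear.

```bash
python3 -c "
from plant import ctrl
print(ctrl.finish_job())"
```

```text
the job is handed in; nothing more can be done
None
```

All four bottles stand upright in the rack in reverse order (blue, green, yellow, red from left to right), the pads are still in the caddy, and I handed the job in at about 40 s; no verdict came back.

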